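# Clamp a component reel in its stand

### The arm

A 6-joint arm with a two-finger parallel gripper is mounted at the origin on the work surface. World frame = base frame: x ahead of the robot, y to its left, z up, the work surface at z = 0. Lengths are in m, angles in degrees, forces in N, time in s.
With the tool pointing down it reaches from about 0.35 to 0.85 m from the base axis. Payload 8.1 kg.
Tool frame: the origin (TCP) lies at the very end of the fingers, on their centre line; the grasp point (between the pads) lies 19 mm behind it (grip_depth is the distance from the TCP to the grasp point, in m); z points along the fingers, y is the line along which they close (so a half turn about z gives the same grasp; the last joint's range is limited). The gripper opens to 93 mm and grips with 3 to 60 N. Pads are 15 mm wide; open, the fingers measure 128 mm over their backs; the gripper's body (75 mm by 188 mm) begins 65 mm behind the grasp point.
Start: joints at [-75.481, 7.471, 85.268, -0, 87.261, -4.893], TCP at [0.199, -0.566, 0.195] pointing down, gripper open.
Joint ranges: [-169.43, 169.43], [-51.17, 129.36], [1.28, 143.12], [-76.62, 256.62], [0, 156.53], [-152.29, 152.29]. Speed limits (degrees/s): [136.94, 136.94, 159.86, 180, 180, 180].

### API

Orientations are given as [roll, pitch, yaw] about the fixed x, y, z axes, in that order (R = Rz(yaw) Ry(pitch) Rx(roll)).
In Python, from workcell import * gives the robot as it stands. The module is installed in compiled form; this text tells all that it offers.
- The arm moves only by the tool step_arm, never from a script. Its argument "plan" is one flat list of numbers, 7 for each row, row after row: the shift along the tool's x, y, z in m, then the turn, a rotation vector about the tool's x, y, z in degrees, then the opening, from 0 (shut) to 1 (fully open). In form: [dx, dy, dz, rx, ry, rz, claw, dx, dy, dz, rx, ry, rz, claw, ...]. A call has 1 to 5 rows; each row is the pose to reach, as a shift and turn from the pose commanded when the call began, along the tool's axes at that moment; what a row does not reach only later rows make up. A row lasts 1/8 s, in which the tool goes at most 62.5 mm and 10.7 degrees, less where a joint would pass 70% of its speed; a pose out of reach is approached as far as the arm can. A call with a gripper value outside its range is refused whole. The fingers move at their own pace and stop on an object; "grip_force" is the grip in N (left out, the last holds). Time passes only in rows, so rows that repeat a pose let the fingers close. It gives the time, the measured TCP pose, the force, the opening and the grip force at its end, in the units of the state.
- get_obs(): the state, without advancing time (a new reading comes with each control period).
- snapshot(name): name is "scene" or "top"; returns the picture (480x640x3 uint8, red, green, blue); there is no depth.
- get_calibration(name): a dict with "fx", "fy", "cx", "cy" (pixels), "R" (3x3) and "t" (3): a world point X has camera coordinates R X + t. Camera axes: x right, y down, z forward; pixel columns grow to the right and rows downward; lengths in m; the calibration is good to about 2 mm. A picture is of the moment at which its call begins. get_calibration takes no time and is no camera call.
- hand_in(): hands the job in; it is judged then, once.
The state is a dict: "time_s": time; "joint_positions": joint angles; "joint_velocities": joint speeds; "joint_efforts": joint torques, N m; "eef_pos": TCP position; "orientation": TCP orientation; "ft_force": force on the tool from outside, world axes, zero at the start; "torque": the same for the moment, N m; "finger_gap": finger opening in m; "finger_force": force on a finger pad.
Only numpy, scipy, OpenCV 4.12 (cv2) and the standard library are available. Lean on these libraries where they do the work, as an engineer would, in place of code of your own. Each camera call takes 0.05 s, during which the arm holds its last target. There are 200 camera calls.

### The job

Free the clamp knob on the reel stand's sliding carriage, slide the carriage along its rail until the reel is held snug, without play, between the sliding cheek and the fixed cheek, and then tighten the knob (clockwise from above) until it comes up against its firm stop, without forcing it beyond. The reel stays standing in its saddle; leave the screwdriver and bush on the stand's base, and the tray, flat reel and tape roll beside it, where they are.

Things in the scene. Friction and masses are not known exactly. Their poses are not given: they have to be found in the camera images.
- stand: Reel stand fixed to the bench: grey base plate 330 x 400 x 12 mm (x -170..160, y -200..200), origin on the bench. Rail along y at x = -115 mm, top 42 mm up, carries the carriage. Two 12 mm saddle rods along y at x = 5 and 115, axes 30 mm up, carry the standing reel. Fixed cheek: upright plate 150 mm long in x, 124 mm high, inner face (to -y) at y = +100.
- carriage: Dark steel carriage on the rail, block 70 x 60 mm, top 68 mm up, 2 N friction when free, immovable when clamped; slides along the stand's y, +y closes on the reel. Origin under the knob's axis at bench height, axes as the stand's. An arm carries the sliding cheek: plate 6 mm thick, x 100..250 mm, 40 to 125 mm up, inner face (to +y) at y = +30 mm.
- sliding_face (a point): Middle of the sliding cheek's inner face, 80 mm above the bench.
- fixed_face (a point): Middle of the fixed cheek's inner face, 80 mm above the bench.
- knob (a joint): Angle (rad) of the clamp knob, upright axis, growing clockwise from above = tightening, 0 to 4; at 0 its bar lies along the stand's x. Free below 0.7; bites somewhere from 0.8 to 1.3 (hidden wear), then turns 0.8 rad more to a firm stop. Turning torque 0.22 N m, 0.38 at the stop, then +0.1 per 0.035 rad; stop after +0.1 to +0.3, as +0.5 forces it. Held still, its friction hides up to 0.4 N m.
- knob_grip (a point): Point on the black clamp knob's axis, 106 mm above the bench, at the height to grip. The grip is a bar 64 mm long, 14 mm wide, from 90 to 116 mm above the bench, on a round 34 mm flange.
- reel: Component reel, blue flanges, 180 mm across and 36 mm wide, about 0.3 kg, standing loose in the saddle between the cheeks. Origin at its centre, about 109 mm above the bench; its y axis is its axle and lies along the stand's y.
- parts_tray: Bystander: blue tray of small parts, 200 x 280 x 35 mm, origin under its centre.
- flat_reel: Bystander: blue reel lying flat, 180 mm across, 20 mm thick, origin under its centre.
- screwdriver: Bystander: screwdriver 170 mm long lying on the stand's base, behind the rail and along it.
- spare_bush: Bystander: grey bush 32 mm across, 18 mm high, standing on the stand's base.
- tape_roll: Bystander: yellow roll of tape 90 mm across, 19 mm high, lying flat.
Mind the look-alikes: they are no part of the job. What is shaped like the reel but brown or turquoise is not meant.

How it is judged:
By the outcome, as a careful person would: the job done as asked, in the order asked, and still so for the second after the job is handed in, with the robot touching nothing.
It also fails if it takes over 59 s, if anything falls off the work surface, if the arm or the gripper's body presses on something with over 40 N, if the wrist force passes 120 N, or if a joint passes its speed limit or range.

## Working session

There is one attempt and no reset: what is moved stays moved. The work goes in short steps, Python scripts to look and compute and a tool call to move; the robot and the scene stay as the last step left them, time stands still between calls to the robot, and variables do not carry over. Pictures are saved under pics/ and viewed, at most 10 in all, crops included, and the job is handed in when it is done.

Besides the shell and the picture viewer there is one more tool, called after "Call:" as name(argument=value, ...) on one line, values as JSON. step_arm: Moves the arm, as the interface text tells. Its arguments: {"type":"object","properties":{"plan":{"type":"array"},"grip_force":{"type":"number"}},"required":["plan"]}

```bash
mkdir -p pics
python3 - <<'E'
from workcell import *
import cv2
for n in("scene","top"):
    cv2.imwrite(f"pics/{n}0.png",snapshot(n)[:,:,::-1]); print(n,get_calibration(n))
print(get_obs())
E
```

```text
scene {'fx': 443.994256185748, 'fy': 443.994256185748, 'cx': 322.3625244944549, 'cy': 244.04851270284863, 'R': array([[ 0.0779494 ,  0.99695267, -0.0030426 ],
       [ 0.68781879, -0.05598766, -0.72372004],
       [-0.72168498,  0.05432079, -0.69008699]]), 't': array([-0.04488373, -0.26541147,  1.60487431])}
top {'fx': 543.8661469528035, 'fy': 543.8661469528035, 'cx': 313.4574183292537, 'cy': 239.50490637152623, 'R': array([[ 0.02329304, -0.99964714, -0.01276867],
       [-0.98611199, -0.02087308, -0.16476487],
       [ 0.16444021,  0.01642922, -0.98625022]]), 't': array([-0.01197081,  0.48926391,  1.43814505])}
{'time_s': 0.1, 'joint_positions': array([-7.54811746e+01,  7.51012133e+00,  8.53244775e+01,  4.54653138e-04,
        8.72638594e+01, -4.89447108e+00]), 'joint_velocities': array([-0.02087484, -0.06535748, -0.11321387,  0.01286009, -0.03851865,
       -0.04444509]), 'joint_efforts': array([ 1.02250193e-03, -5.61342359e+01, -4.93092620e+01,  7.70175434e-02,
        2.92624271e-02, -6.39090513e-05]), 'eef_pos': array([ 0.19929234, -0.56532074,  0.19428551]), 'orientation': array([-1.79901940e+02, -8.85296831e-03,  1.94132668e+01]), 'ft_force': array([ 0.21946771, -1.14080982, -0.28651934]), 'torque': array([-0.03603241, -0.01660577, -0.03726714]), 'finger_force': 0.0, 'finger_gap': 0.09294833978199324}
```

View pics/scene0.png

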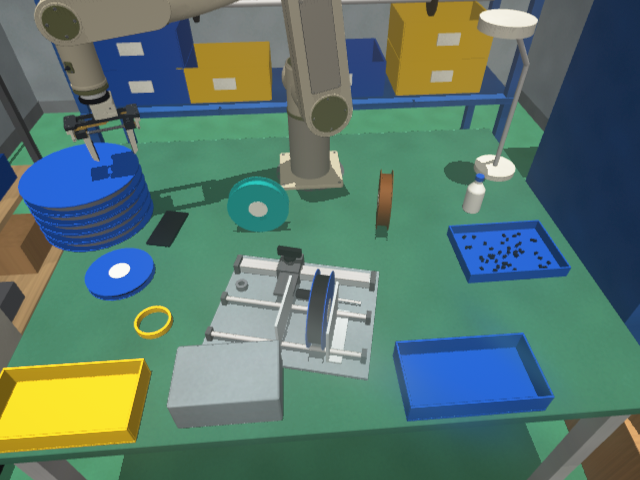

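View pics/top0.png

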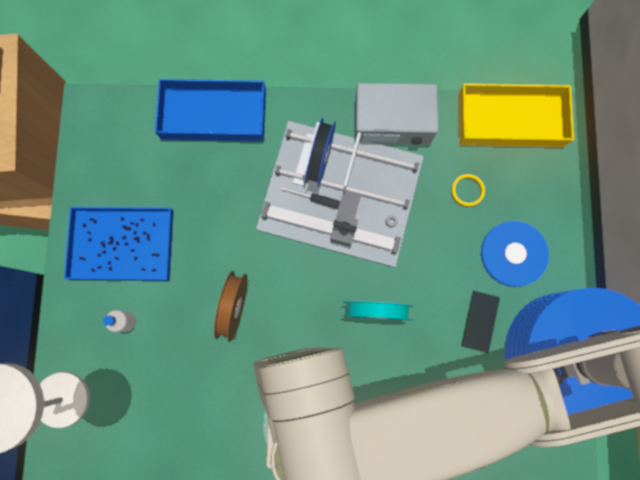

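The stand's base spans about (258–424, 122–266) in the top view. The carriage is at about (345,220), and the standing blue reel at about (320,155) sits between the cheeks. The brown reel (232,305) and turquoise reel (377,310) are look-alikes, and the blue reel at (515,253) is the flat bystander. The standing blue reel in the saddle is the one meant. I'll confirm that in enlarged crops.

Run:
```python
import cv2
a=cv2.imread("pics/top0.png")[110:280,245:435]; cv2.imwrite("pics/topc.png",cv2.resize(a,None,fx=4,fy=3.5,interpolation=cv2.INTER_CUBIC)[:600])
a=cv2.imread("pics/scene0.png")[230:380,200:390]; cv2.imwrite("pics/scenec.png",cv2.resize(a,None,fx=4,fy=4,interpolation=cv2.INTER_CUBIC))
```

```text
(no output)
```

View pics/topc.png

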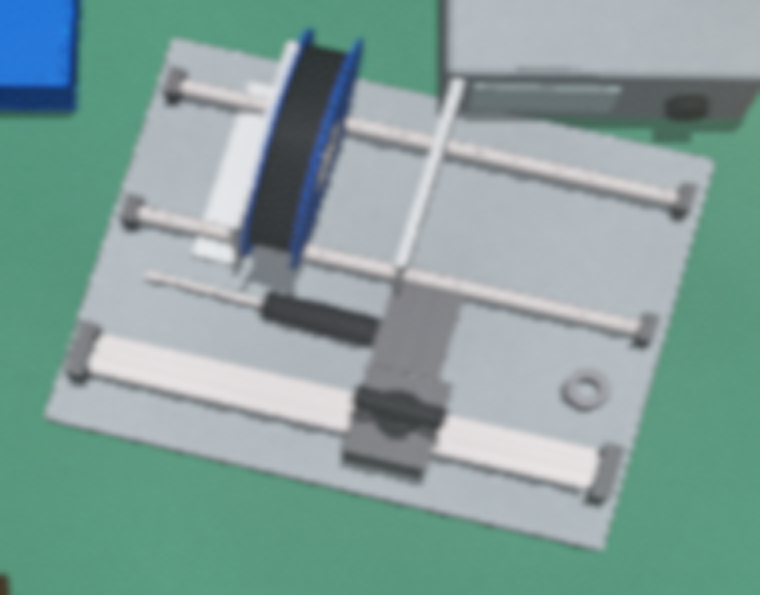

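View pics/scenec.png

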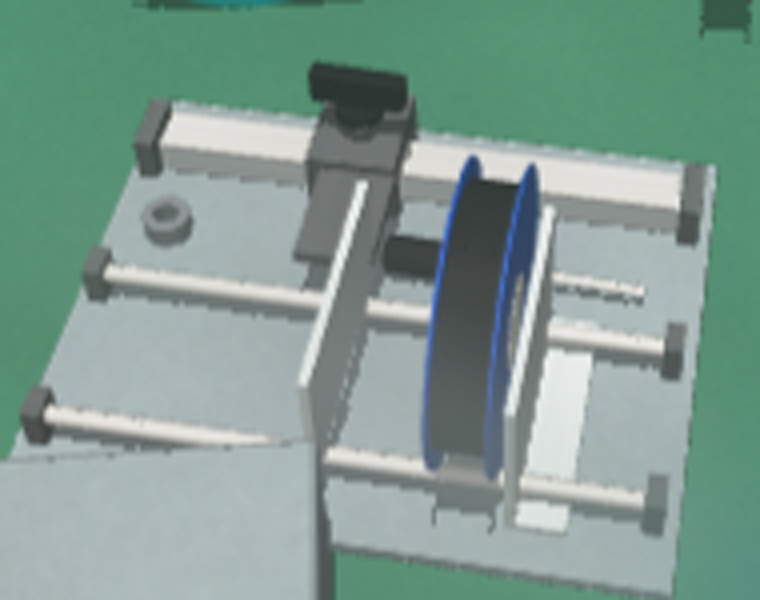

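The top crop shows the base corners at (170,38), (715,160), (605,548) and (47,417), the sliding cheek's top edge running (460,80)–(402,268), and the knob bar at (358,393)–(444,409), roughly along the rail. The scene crop shows the knob bar at (312,70)–(405,83). The blue reel stands close to the fixed cheek, and no other reel is in the stand.

```bash
cat > fit.py <<'E'
from workcell import *
import numpy as np
from scipy.optimize import least_squares
C={n:get_calibration(n) for n in("top","scene")}
def proj(n,X):
    c=C[n];p=c["R"]@X+c["t"];return np.array([c["fx"]*p[0]/p[2]+c["cx"],c["fy"]*p[1]/p[2]+c["cy"]])
px=lambda n,u,v:np.array([245+u/4-.4,110+v/3.5-.4]) if n=="top" else np.array([200+u/4-.4,230+v/4-.4])
S=[("top",170,38,.16,.2,.012),("top",715,160,.16,-.2,.012),("top",605,548,-.17,-.2,.012),("top",47,417,-.17,.2,.012),
("scene",715,165,-.17,.2,.012),("scene",672,597,.16,.2,.012)]
K=[("top",460,80,.25,.027,.125),("top",402,268,.1,.027,.125),("scene",361,183,.1,.027,.125),("scene",306,385,.25,.027,.125)]
B=[("top",358,393,1),("top",444,409,-1),("scene",312,70,-1),("scene",405,83,1)]
def W(q,x,y,z):
    c,s=np.cos(q[2]),np.sin(q[2]);return np.array([q[0]+c*x-s*y,q[1]+s*x+c*y,z])
def res(q):
    r=[proj(n,W(q,x,y,z))-px(n,u,v) for n,u,v,x,y,z in S]
    r+=[proj(n,W(q,x-.115,y+q[3],z))-px(n,u,v) for n,u,v,x,y,z in K]
    # bar dir in stand frame: at angle a (clockwise): (cos a,-sin a); sign e -> +y end
    r+=[proj(n,W(q,-.115-e*.032*np.cos(q[4]),q[3]+e*.032*np.sin(q[4]),.116))-px(n,u,v) for n,u,v,e in B]
    return np.ravel(r)
if __name__=="__main__":
    f=least_squares(res,[.6,0,-.25,-.05,1.57],loss="soft_l1");q=f.x
    print("stand",q[:2],np.degrees(q[2]),"s",q[3],"knob",q[4]);print(res(q).round(1).reshape(-1,2).tolist())
    print("grip",W(q,-.115,q[3],.106))
E
python3 fit.py
```

```text
stand [ 0.63739233 -0.07466102] -13.921605117384491 s -0.03651412911016177 knob 1.560949568513086
[[0.8, -0.3], [0.2, -0.6], [-0.2, 0.2], [-0.5, 0.2], [0.2, 0.3], [0.0, -1.0], [-0.6, -0.4], [-0.5, -1.1], [0.5, 0.1], [-0.7, 0.4], [-1.3, -0.1], [1.2, 1.4], [-1.0, -0.2], [-0.0, -0.8]]
grip [ 0.51698528 -0.08243426  0.106     ]
```

Call:
step_arm(plan=[0,0,-0.06,0,0,0,1,0.044,-0.033,-0.06,0,0,-10,1,0.088,-0.067,-0.06,0,0,-20,1,0.13,-0.1,-0.06,0,0,-30,1,0.175,-0.133,-0.06,0,0,-40,1], grip_force=30)

```text
time_s: 0.72
eef_pos: [0.3207, -0.3806, 0.2548]
orientation: [-180.0, -0.0, 59.7]
ft_force: [1.5, -0.5, -0.4]
finger_gap: 0.0931
finger_force: 0.0
```

```bash
cat > d.py <<'E'
import sys
from fit import *
from scipy.spatial.transform import Rotation as Ro
# usage: d.py x y z yaw  -> shift/turn in tool axes
def delta(P,yaw):
    o=get_obs();R=Ro.from_euler("xyz",o["orientation"],degrees=True);T=Ro.from_euler("xyz",[180,0,yaw],degrees=True)
    return R.inv().apply(np.array(P)-o["eef_pos"]).round(4),(R.inv()*T).as_rotvec(degrees=True).round(2)
if __name__=="__main__":
    a=list(map(float,sys.argv[1:]));o=get_obs()
    print(o["time_s"],o["eef_pos"].round(4),o["orientation"].round(2),delta(a[:3],a[3]))
E
python3 d.py .517 -.0824 .255 76.6
```

```text
0.725 [ 0.3207 -0.3806  0.2548] [-1.7997e+02 -2.0000e-02  5.9710e+01] (array([ 3.565e-01,  1.910e-02, -1.000e-04]), array([ -0.02,  -0.02, -16.89]))
```

Call:
step_arm(plan=[0.06,0.003,0,0,0,-5,1,0.12,0.006,0,0,0,-10,1,0.18,0.01,0,0,0,-16.9,1,0.24,0.013,0,0,0,-16.9,1,0.3,0.016,0,0,0,-16.9,1])

```text
time_s: 1.35
eef_pos: [0.4873, -0.1303, 0.255]
orientation: [-180.0, 0.0, 76.3]
ft_force: [-0.3, -0.9, -0.3]
finger_gap: 0.0931
finger_force: 0.0
```

Call:
step_arm(plan=[0.05,0.003,0,0,0,0,1,0.056,0.003,0.05,0,0,0,1,0.056,0.003,0.1,0,0,0,1,0.056,0.003,0.1,0,0,0,1])

```text
time_s: 1.85
eef_pos: [0.4992, -0.0772, 0.1505]
orientation: [-179.5, -0.0, 76.3]
ft_force: [0.5, -1.0, 0.4]
finger_gap: 0.093
finger_force: 0.0
```

```bash
python3 d.py .517 -.0824 .09 76.6;python3 - <<'E'
from workcell import *
import cv2,numpy as np
a=snapshot("top")[110:280,245:435];b=snapshot("scene")[210:360,210:400]
f=lambda i:cv2.resize(i[:,:,::-1],(400,400),interpolation=cv2.INTER_CUBIC)
cv2.imwrite("pics/ab.png",np.hstack([f(a),f(b)]))
E
```

```text
1.85 [ 0.4992 -0.0772  0.1505] [-1.7945e+02 -1.0000e-02  7.6350e+01] (array([-0.0008,  0.0191,  0.0604]), array([-0.55, -0.01, -0.25]))
```

View pics/ab.png

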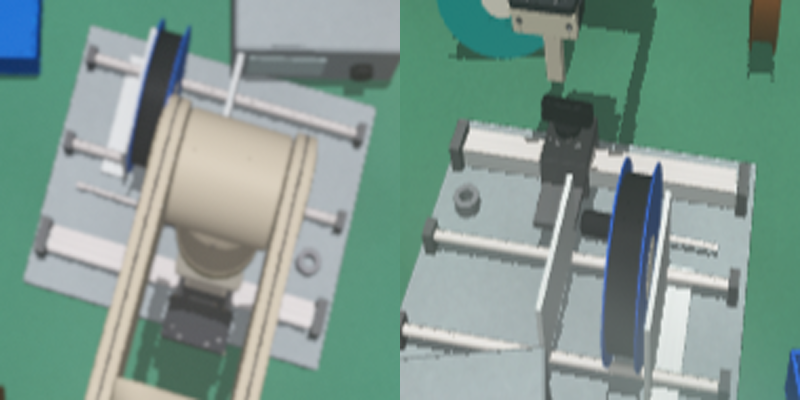

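The gripper stands above the knob (right half: knob at about (568,110), fingers at (555,60)), but about 19 mm short towards the robot. I'll correct that along tool y, then descend.

Call:
step_arm(plan=[-0.0008,0.0191,0,0,0,-0.3,1,-0.0008,0.0191,0.02,0,0,-0.3,1,-0.0008,0.0191,0.04,0,0,-0.3,1,-0.0008,0.0191,0.06,0,0,-0.3,1,-0.0008,0.0191,0.06,0,0,-0.3,1])

```text
time_s: 2.58
eef_pos: [0.5196, -0.0835, 0.0937]
orientation: [-179.8, -0.0, 76.6]
ft_force: [-0.4, 1.0, -0.2]
finger_gap: 0.0928
finger_force: 0.0
```

```bash
python3 d.py .517 -.0824 .09 76.6
```

```text
2.575 [ 0.5196 -0.0835  0.0937] [-179.82   -0.     76.59] (array([ 0.0005, -0.0028,  0.0037]), array([-0.18, -0.  , -0.01]))
```

Call:
step_arm(plan=[0.0005,-0.0028,0.003,0,0,0,1,0.0005,-0.0028,0.003,0,0,0,0,0.0005,-0.0028,0.003,0,0,0,0,0.0005,-0.0028,0.003,0,0,0,0,0.0005,-0.0028,0.003,0,0,0,0], grip_force=20)

```text
time_s: 3.2
eef_pos: [0.5188, -0.0827, 0.0924]
orientation: [180.0, -0.0, 76.6]
ft_force: [0.1, -1.3, -0.6]
finger_gap: 0.058
finger_force: 0.0
```

Call:
step_arm(plan=[0,0,0,0,0,0,0,0,0,0,0,0,0,0])

```text
time_s: 3.45
eef_pos: [0.5186, -0.0827, 0.0922]
orientation: [-180.0, 0.0, 76.6]
ft_force: [0.8, -0.2, 0.5]
finger_gap: 0.0377
finger_force: 0.0
```

```bash
python3 d.py .517 -.0824 .09 76.6;python3 -c "
from workcell import *;o=get_obs();print(o['torque'],o['ft_force'],o['finger_gap'],o['joint_positions'])"
```

```text
3.45 [ 0.5186 -0.0827  0.0922] [-180.      0.     76.61] (array([-0.0001, -0.0017,  0.0022]), array([-0.  ,  0.  ,  0.01]))
[-0.02367193 -0.08986959  0.03227599] [ 0.75419689 -0.23810161  0.54512004] 0.03771590812333506 [-1.46482293e+01  1.27312436e-01  1.03924587e+02 -1.65889294e-03
  7.59503109e+01 -1.25918519e+00]
```

Call:
step_arm(plan=[0,-0.001,0,0,0,0,0,0,-0.001,0,0,0,0,0,0,-0.001,0,0,0,0,0,0,-0.001,0,0,0,0,0,0,-0.001,0,0,0,0,0])

```text
time_s: 4.08
eef_pos: [0.5181, -0.0825, 0.0929]
orientation: [179.9, 0.0, 76.6]
ft_force: [-0.3, 0.2, 6.1]
finger_gap: 0.0006
finger_force: 2.8
```

```bash
cat > o.py <<'E'
from fit import *
q=[0.63739,-.07466,np.radians(-13.92)]
o=get_obs();p=o["eef_pos"];c,s=np.cos(q[2]),np.sin(q[2]);R=np.array([[c,s],[-s,c]])
print(o["time_s"],"pos",p.round(4),"stand xy",(R@(p[:2]-q[:2])).round(4),"yaw",o["orientation"].round(2),"F stand",(R@o["ft_force"][:2]).round(2),o["ft_force"].round(1),"T",o["torque"].round(3),"gap",round(o["finger_gap"],4),round(o["finger_force"],1),"j6",o["joint_positions"][5].round(1))
E
python3 o.py
```

```text
4.075 pos [ 0.5181 -0.0825  0.0929] stand xy [-0.1138 -0.0363] yaw [179.94   0.    76.62] F stand [-0.36  0.16] [-0.3  0.2  6.1] T [0.021 0.129 0.001] gap 0.0006 2.8 j6 -1.3
```

```bash
python3 - <<'E'
from workcell import *
import cv2,numpy as np
b=snapshot("scene")[220:300,240:340]
cv2.imwrite("pics/c2.png",cv2.resize(b[:,:,::-1],None,fx=7,fy=7,interpolation=cv2.INTER_CUBIC))
E
python3 o.py
```

```text
4.125 pos [ 0.5182 -0.0825  0.0929] stand xy [-0.1138 -0.0363] yaw [179.94   0.    76.61] F stand [-1.15  0.17] [-1.1  0.4  4.8] T [ 0.031  0.074 -0.021] gap 0.0007 2.8 j6 -1.3
```

View pics/c2.png

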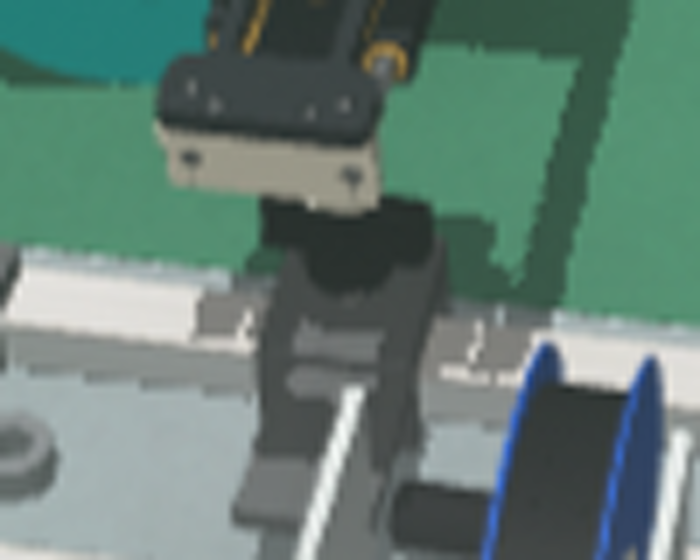

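Run:
```python
from fit import *
q=[0.63739,-.07466,np.radians(-13.92)]
f=lambda x,y,z:((proj("scene",W(q,-.1138+x,-.0363+y,z))-[240,220])*7).round().tolist()
print("body",f(.094,-.0375,.177),f(.094,.0375,.177),f(.0375,.0375,.177),f(.0375,-.0375,.177))
print("tcp",f(0,0,.093),"bar",f(0,-.032,.116),f(0,.032,.116), f(.007,-.032,.09),f(.007,.032,.09))
print("finger open",f(.064,-.0075,.093),f(.064,.0075,.093))
```

```text
body [160.0, 250.0] [379.0, 276.0] [413.0, 160.0] [202.0, 136.0]
tcp [344.0, 244.0] bar [256.0, 190.0] [425.0, 210.0] [257.0, 253.0] [424.0, 273.0]
finger open [285.0, 366.0] [325.0, 371.0]
```

```bash
python3 - <<'E'
from fit import *
y=np.radians(76.35);t=np.array([np.sin(y),-np.cos(y),0])
for e in(.0465,.064,-.0465):
  for z in (.1505,.1735):
    p=proj("scene",np.array([.4992,-.0772,z])+t*e);print(e,z,p.round(1),((p[0]-210)/190*400+400).round(),((p[1]-210)/150*400).round())
E
python3 - <<'E'
from workcell import *
import cv2,numpy as np
a=snapshot("scene")[150:300,220:360]
t=snapshot("top")[190:280,300:400]
cv2.imwrite("pics/c3.png",np.hstack([cv2.resize(x[:,:,::-1],(400,430),interpolation=cv2.INTER_CUBIC) for x in (a,t)]))
E
```

```text
0.0465 0.1505 [285.8 246.1] 560.0 96.0
0.0465 0.1735 [285.3 239.3] 558.0 78.0
0.064 0.1505 [284.3 251. ] 556.0 109.0
0.064 0.1735 [283.7 244.2] 555.0 91.0
-0.0465 0.1505 [293.5 221.9] 576.0 32.0
-0.0465 0.1735 [293.1 215.2] 575.0 14.0
```

View pics/c3.png

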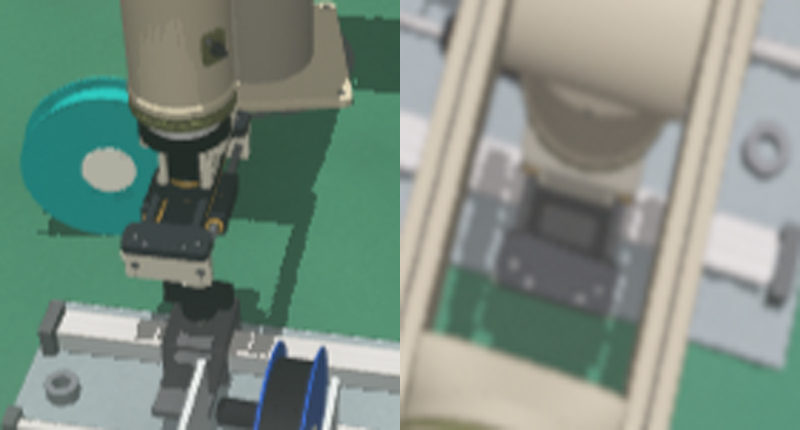

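The fingers are shut (gap about 0) with about 5 N upwards. In this view and the earlier open-finger view the fingertips look about 23 mm higher than the pose reading, so they probably closed on top of the bar. I'll raise, open and check with one crop.

Call:
step_arm(plan=[0,0,-0.02,0,0,0,1,0,0,-0.02,0,0,0,1,0,0,-0.02,0,0,0,1,0,0,-0.02,0,0,0,1,0,0,-0.02,0,0,0,1])

```text
time_s: 4.85
eef_pos: [0.5172, -0.0823, 0.1115]
orientation: [-179.9, -0.0, 76.6]
ft_force: [-0.7, -0.6, -0.3]
finger_gap: 0.0455
finger_force: 0.0
```

Call:
step_arm(plan=[0,0,0,0,0,0,1,0,0,0,0,0,0,1,0,0,0,0,0,0,1,0,0,0,0,0,0,1,0,0,0,0,0,0,1])

```text
time_s: 5.48
eef_pos: [0.5177, -0.0824, 0.1123]
orientation: [180.0, -0.0, 76.6]
ft_force: [-0.7, 0.1, -0.0]
finger_gap: 0.0921
finger_force: 0.0
```

```bash
python3 o.py
python3 - <<'E'
from workcell import *
from fit import *
import cv2,numpy as np
o=get_obs();p=o["eef_pos"];y=np.radians(o["orientation"][2]);t=np.array([np.sin(y),-np.cos(y),0]);x=np.array([np.cos(y),np.sin(y),0])
a=snapshot("scene")[200:290,230:350]
cv2.imwrite("pics/c4.png",cv2.resize(a[:,:,::-1],None,fx=6,fy=6,interpolation=cv2.INTER_CUBIC))
for e in(.0465,.064,-.0465):
  for w in(-.0075,.0075): print(e,w,((proj("scene",p+t*e+x*w)-[230,200])*6).round())
E
```

```text
5.475 pos [ 0.5177 -0.0824  0.1123] stand xy [-0.1143 -0.0363] yaw [180.    -0.    76.61] F stand [-0.74 -0.05] [-0.7  0.1 -0. ] T [-0.064 -0.049 -0.055] gap 0.0921 0.0 j6 -1.3
0.0465 -0.0075 [312. 372.]
0.0465 0.0075 [347. 375.]
0.064 -0.0075 [302. 402.]
0.064 0.0075 [338. 406.]
-0.0465 -0.0075 [358. 223.]
-0.0465 0.0075 [391. 226.]
```

View pics/c4.png

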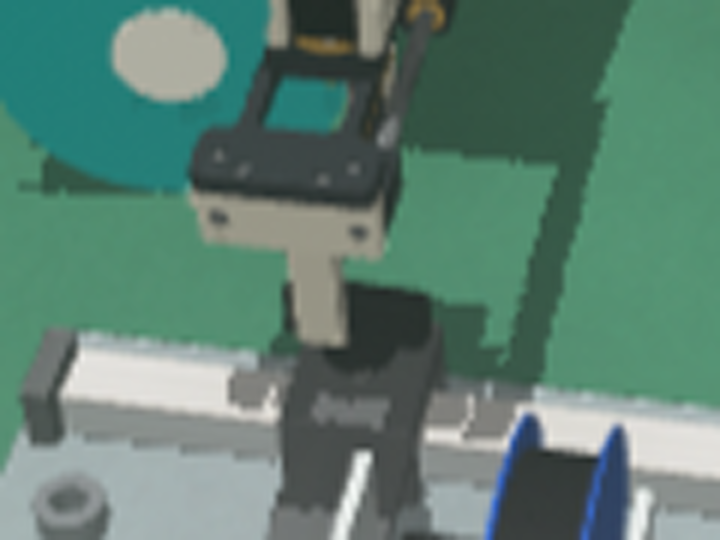

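In the crop the finger's tip is at (323,345), against about (323,395) predicted from the pose reading. Together with the shut fingers and the upward push, this puts the real tips about 23 mm above the reading. I'll descend further, watching the force.

Call:
step_arm(plan=[0,0,0.02,0,0,0,1,0,0,0.03,0,0,0,1,0,0,0.035,0,0,0,1,0,0,0.035,0,0,0,1])

```text
time_s: 6.02
eef_pos: [0.5175, -0.0823, 0.077]
orientation: [-180.0, -0.0, 76.6]
ft_force: [-0.1, 0.4, -0.2]
finger_gap: 0.0932
finger_force: 0.0
```

Call:
step_arm(plan=[0,0,0.003,0,0,0,1,0,0,0.006,0,0,0,1,0,0,0.009,0,0,0,1,0,0,0.009,0,0,0,1])

```text
time_s: 6.52
eef_pos: [0.5174, -0.0823, 0.0679]
orientation: [-180.0, -0.0, 76.6]
ft_force: [-0.1, -0.1, 0.4]
finger_gap: 0.0931
finger_force: 0.0
```

Call:
step_arm(plan=[0,0,0,0,0,0,0,0,0,0,0,0,0,0,0,0,0,0,0,0,0,0,0,0,0,0,0,0,0,0,0,0,0,0,0])

```text
time_s: 7.15
eef_pos: [0.5177, -0.0824, 0.0683]
orientation: [180.0, 0.0, 76.6]
ft_force: [-0.7, 0.3, -0.7]
finger_gap: 0.0479
finger_force: 0.0
```

Call:
step_arm(plan=[0,0,0,0,0,0,0,0,0,0,0,0,0,0,0,0,0,0,0,0,0,0,0,0,0,0,0,0])

```text
time_s: 7.65
eef_pos: [0.5162, -0.0822, 0.0681]
orientation: [-179.8, 0.0, 76.6]
ft_force: [-7.0, -0.1, 6.1]
finger_gap: 0.0141
finger_force: 19.8
```

```bash
python3 o.py
```

```text
7.65 pos [ 0.5162 -0.0822  0.0681] stand xy [-0.1158 -0.0364] yaw [-1.7982e+02  1.0000e-02  7.6610e+01] F stand [-6.83 -1.75] [-7.  -0.1  6.1] T [ 0.128  1.205 -0.05 ] gap 0.0141 19.8 j6 -1.3
```

Call:
step_arm(plan=[0,-0.002,0,0,0,0,0,0,-0.002,0,0,0,-5,0,0,-0.002,0,0,0,-10,0,0,-0.002,0,0,0,-15,0,0,-0.002,0,0,0,-20,0], grip_force=45)

```text
time_s: 8.28
eef_pos: [0.5164, -0.0822, 0.0682]
orientation: [179.9, 0.0, 96.8]
ft_force: [4.2, -0.4, -4.1]
finger_gap: 0.0137
finger_force: 44.8
```

```bash
python3 o.py
```

```text
8.275 pos [ 0.5164 -0.0822  0.0682] stand xy [-0.1156 -0.0364] yaw [1.7991e+02 3.0000e-02 9.6760e+01] F stand [4.15 0.64] [ 4.2 -0.4 -4.1] T [-0.203 -0.786 -0.174] gap 0.0137 44.8 j6 -21.4
```

Call:
step_arm(plan=[-0.0002,0.0007,0,0,0,-10,0,-0.0002,0.0007,0,0,0,-20,0,-0.0002,0.0007,0,0,0,-30,0,-0.0002,0.0007,0,0,0,-40,0,-0.0002,0.0007,0,0,0,-48,0])

```text
time_s: 8.9
eef_pos: [0.5168, -0.0819, 0.0681]
orientation: [180.0, 0.0, 144.9]
ft_force: [2.8, 0.6, -1.9]
finger_gap: 0.0138
finger_force: 44.8
```

Call:
step_arm(plan=[0,0,0,0,0,0,0,0,0,0,0,0,0,0])

```text
time_s: 9.15
eef_pos: [0.5168, -0.0819, 0.0682]
orientation: [180.0, 0.0, 144.5]
ft_force: [3.3, 0.4, -4.1]
finger_gap: 0.0138
finger_force: 44.9
```

```bash
python3 o.py
python3 - <<'E'
from fit import *
y=np.radians(get_obs()["orientation"][2]-(-13.92));# stand +y in tool axes (tool x at angle y rel stand, tool y = (sin,-cos))
print("stand +y in tool:",np.sin(y).round(4),(-np.cos(y)).round(4),"stand +x:",np.cos(y).round(4),np.sin(y).round(4))
E
```

```text
9.15 pos [ 0.5168 -0.0819  0.0682] stand xy [-0.1153 -0.0361] yaw [1.7997e+02 3.0000e-02 1.4445e+02] F stand [3.08 1.2 ] [ 3.3  0.4 -4.1] T [ 0.181 -0.859  0.194] gap 0.0138 44.9 j6 -69.1
stand +y in tool: 0.3686 0.9296 stand +x: -0.9296 0.3686
```

Call:
step_arm(plan=[0.0037,0.0093,0,0,0,0,0,0.0074,0.0186,0,0,0,0,0,0.0111,0.0279,0,0,0,0,0,0.0147,0.0372,0,0,0,0,0,0.0184,0.0465,0,0,0,0,0])

```text
time_s: 9.78
eef_pos: [0.5288, -0.0335, 0.0682]
orientation: [-180.0, 0.1, 144.5]
ft_force: [5.0, -3.9, -6.0]
finger_gap: 0.0139
finger_force: 44.9
```

```bash
python3 o.py
```

```text
9.775 pos [ 0.5288 -0.0335  0.0682] stand xy [-0.1153  0.0138] yaw [-1.7997e+02  8.0000e-02  1.4452e+02] F stand [ 5.78 -2.61] [ 5.  -3.9 -6. ] T [-0.71  -0.981  0.127] gap 0.0139 44.9 j6 -63.6
```

Call:
step_arm(plan=[0.0011,0.0028,0,0,0,0,0,0.0022,0.0056,0,0,0,0,0,0.0033,0.0084,0,0,0,0,0,0.0044,0.0112,0,0,0,0,0,0.0052,0.013,0,0,0,0,0])

```text
time_s: 10.4
eef_pos: [0.5322, -0.02, 0.0682]
orientation: [-180.0, 0.1, 144.5]
ft_force: [6.5, -3.7, -6.3]
finger_gap: 0.0137
finger_force: 44.9
```

```bash
python3 o.py
```

```text
10.4 pos [ 0.5322 -0.02    0.0682] stand xy [-0.1152  0.0277] yaw [-1.7998e+02  9.0000e-02  1.4453e+02] F stand [ 7.21 -2.04] [ 6.5 -3.7 -6.3] T [-0.624 -1.075  0.157] gap 0.0137 44.9 j6 -62.1
```

Call:
step_arm(plan=[0.0004,0.0009,0,0,0,0,0,0.0007,0.0019,0,0,0,0,0,0.0007,0.0019,0,0,0,0,0])

```text
time_s: 10.78
eef_pos: [0.5327, -0.0182, 0.0682]
orientation: [-180.0, 0.1, 144.5]
ft_force: [6.1, -4.6, -6.0]
finger_gap: 0.0139
finger_force: 44.9
```

```bash
python3 o.py
```

```text
10.775 pos [ 0.5327 -0.0182  0.0682] stand xy [-0.1152  0.0296] yaw [-1.7998e+02  8.0000e-02  1.4452e+02] F stand [ 7.01 -2.99] [ 6.1 -4.6 -6. ] T [-0.617 -1.023  0.166] gap 0.0139 44.9 j6 -61.9
```

Call:
step_arm(plan=[-0.0003,0.0012,0,0,0,0,0,0,0.0021,0,0,0,0,0,0,0.0021,0,0,0,0,0])

```text
time_s: 11.15
eef_pos: [0.5332, -0.0166, 0.0682]
orientation: [-179.9, 0.0, 144.6]
ft_force: [0.3, -4.4, -2.1]
finger_gap: 0.0139
finger_force: 44.8
```

```bash
python3 o.py
```

```text
11.15 pos [ 0.5332 -0.0166  0.0682] stand xy [-0.1151  0.0313] yaw [-1.7993e+02  1.0000e-02  1.4455e+02] F stand [ 1.39 -4.16] [ 0.3 -4.4 -2.1] T [-0.892 -0.24   0.164] gap 0.0139 44.8 j6 -61.8
```

Call:
step_arm(plan=[0.0004,0.0009,0,0,0,0,0,0.0007,0.0019,0,0,0,0,0,0.0007,0.0019,0,0,0,0,0])

```text
time_s: 11.52
eef_pos: [0.5337, -0.0145, 0.0681]
orientation: [-180.0, -0.0, 144.6]
ft_force: [0.5, -5.4, -2.7]
finger_gap: 0.014
finger_force: 44.8
```

```bash
python3 o.py
```

```text
11.525 pos [ 0.5337 -0.0145  0.0681] stand xy [-0.1151  0.0334] yaw [-1.7995e+02 -1.0000e-02  1.4458e+02] F stand [ 1.81 -5.12] [ 0.5 -5.4 -2.7] T [-0.966 -0.199  0.118] gap 0.014 44.8 j6 -61.6
```

Call:
step_arm(plan=[0.0004,0.0009,0,0,0,0,0,0.0004,0.0009,0,0,0,0,0])

```text
time_s: 11.78
eef_pos: [0.534, -0.0134, 0.0682]
orientation: [-180.0, -0.0, 144.6]
ft_force: [0.3, -4.3, -3.4]
finger_gap: 0.0135
finger_force: 44.8
```

```bash
python3 o.py
```

```text
11.775 pos [ 0.534  -0.0134  0.0682] stand xy [-0.1151  0.0346] yaw [-179.98   -0.    144.59] F stand [ 1.28 -4.13] [ 0.3 -4.3 -3.4] T [-0.927 -0.146  0.151] gap 0.0135 44.8 j6 -61.5
```

Call:
step_arm(plan=[0.0004,0.0009,0,0,0,0,0,0.0004,0.0009,0,0,0,0,0])

```text
time_s: 12.02
eef_pos: [0.5342, -0.0125, 0.0682]
orientation: [-180.0, -0.0, 144.6]
ft_force: [0.0, -5.2, -2.5]
finger_gap: 0.0137
finger_force: 44.8
```

```bash
python3 o.py
```

```text
12.025 pos [ 0.5342 -0.0125  0.0682] stand xy [-0.1151  0.0355] yaw [-179.98   -0.    144.6 ] F stand [ 1.26 -5.09] [ 0.  -5.2 -2.5] T [-0.964 -0.257  0.107] gap 0.0137 44.8 j6 -61.4
```

Call:
step_arm(plan=[0.0004,0.0009,0,0,0,0,0,0.0004,0.0009,0,0,0,0,0])

```text
time_s: 12.28
eef_pos: [0.5342, -0.0124, 0.0681]
orientation: [-179.9, 0.0, 144.6]
ft_force: [-1.3, -8.7, -2.0]
finger_gap: 0.0138
finger_force: 44.8
```

```bash
python3 o.py
```

```text
12.275 pos [ 0.5342 -0.0124  0.0681] stand xy [-0.1151  0.0356] yaw [-1.7990e+02  3.0000e-02  1.4459e+02] F stand [ 0.8  -8.79] [-1.3 -8.7 -2. ] T [-1.685 -0.033  0.116] gap 0.0138 44.8 j6 -61.3
```

Call:
step_arm(plan=[0.0004,0.0009,0,0,0,0,0,0.0004,0.0009,0,0,0,0,0])

```text
time_s: 12.52
eef_pos: [0.5342, -0.0124, 0.0681]
orientation: [-179.8, 0.1, 144.6]
ft_force: [-1.6, -12.3, -1.9]
finger_gap: 0.0134
finger_force: 44.8
```

```bash
python3 o.py
```

```text
12.525 pos [ 0.5342 -0.0124  0.0681] stand xy [-0.1151  0.0356] yaw [-1.7982e+02  5.0000e-02  1.4457e+02] F stand [  1.4  -12.34] [ -1.6 -12.3  -1.9] T [-2.281  0.132  0.084] gap 0.0134 44.8 j6 -61.2
```

Call:
step_arm(plan=[0.0004,0.0009,0,0,0,0,0,0.0004,0.0009,0,0,0,0,0])

```text
time_s: 12.78
eef_pos: [0.5342, -0.0123, 0.0682]
orientation: [-179.7, 0.1, 144.6]
ft_force: [-2.4, -17.0, -1.3]
finger_gap: 0.0137
finger_force: 44.8
```

```bash
python3 o.py
```

```text
12.775 pos [ 0.5342 -0.0123  0.0682] stand xy [-0.1151  0.0357] yaw [-1.7974e+02  8.0000e-02  1.4456e+02] F stand [  1.8 -17.1] [ -2.4 -17.   -1.3] T [-2.946  0.312  0.156] gap 0.0137 44.8 j6 -61.1
```

The reel is snug: the carriage stopped at y = 0.0356 while the push rose to 17 N. I'll back off about 1 mm of command to keep a light push, then tighten.

Call:
step_arm(plan=[-0.0004,-0.0009,0,0,0,10,0,-0.0004,-0.0009,0,0,0,20,0,-0.0004,-0.0009,0,0,0,30,0,-0.0004,-0.0009,0,0,0,40,0,-0.0004,-0.0009,0,0,0,48,0])

```text
time_s: 13.4
eef_pos: [0.5339, -0.0126, 0.0681]
orientation: [-179.9, 0.2, 96.3]
ft_force: [-3.0, -13.1, -0.0]
finger_gap: 0.0135
finger_force: 45.0
```

```bash
python3 o.py
```

```text
13.4 pos [ 0.5339 -0.0126  0.0681] stand xy [-0.1154  0.0354] yaw [-1.7987e+02  1.7000e-01  9.6280e+01] F stand [  0.25 -13.44] [ -3.  -13.1  -0. ] T [-2.487  0.583  0.297] gap 0.0135 45.0 j6 -12.9
```

Call:
step_arm(plan=[0,0,0,0,0,3,0,0,0,0,0,0,6,0,0,0,0,0,0,9,0,0,0,0,0,0,12,0,0,0,0,0,0,14,0])

```text
time_s: 14.02
eef_pos: [0.5338, -0.0126, 0.0682]
orientation: [-179.9, 0.2, 82.5]
ft_force: [-4.0, -13.5, 0.1]
finger_gap: 0.0137
finger_force: 45.0
```

```bash
python3 o.py
```

```text
14.025 pos [ 0.5338 -0.0126  0.0682] stand xy [-0.1155  0.0353] yaw [-179.91    0.2    82.5 ] F stand [ -0.61 -14.02] [ -4.  -13.5   0.1] T [-2.477  0.616  0.35 ] gap 0.0137 45.0 j6 0.9
```

Call:
step_arm(plan=[0,0,0,0,0,1,0,0,0,0,0,0,2,0])

```text
time_s: 14.28
eef_pos: [0.5337, -0.0126, 0.0682]
orientation: [-179.9, 0.2, 80.5]
ft_force: [-4.8, -15.0, -0.0]
finger_gap: 0.0138
finger_force: 45.0
```

```bash
python3 o.py
```

```text
14.275 pos [ 0.5337 -0.0126  0.0682] stand xy [-0.1155  0.0353] yaw [-179.91    0.21   80.54] F stand [ -1.09 -15.73] [ -4.8 -15.   -0. ] T [-2.504  0.693  0.338] gap 0.0138 45.0 j6 2.8
```

Call:
step_arm(plan=[0,0,0,0,0,1,0,0,0,0,0,0,2,0])

```text
time_s: 14.52
eef_pos: [0.5337, -0.0126, 0.0681]
orientation: [-179.9, 0.2, 78.5]
ft_force: [-4.4, -12.9, 0.4]
finger_gap: 0.0137
finger_force: 45.0
```

```bash
python3 o.py
```

```text
14.525 pos [ 0.5337 -0.0126  0.0681] stand xy [-0.1156  0.0353] yaw [-179.92    0.21   78.55] F stand [ -1.14 -13.54] [ -4.4 -12.9   0.4] T [-2.447  0.754  0.386] gap 0.0137 45.0 j6 4.8
```

Call:
step_arm(plan=[0,0,0,0,0,1,0,0,0,0,0,0,2,0])

```text
time_s: 14.78
eef_pos: [0.5337, -0.0125, 0.0681]
orientation: [-179.9, 0.2, 76.5]
ft_force: [-3.7, -13.7, 0.0]
finger_gap: 0.0137
finger_force: 45.0
```

```bash
python3 o.py
```

```text
14.775 pos [ 0.5337 -0.0125  0.0681] stand xy [-0.1156  0.0353] yaw [-179.92    0.21   76.55] F stand [ -0.27 -14.2 ] [ -3.7 -13.7   0. ] T [-2.441  0.698  0.335] gap 0.0137 45.0 j6 6.8
```

Call:
step_arm(plan=[0,0,0,0,0,1,0,0,0,0,0,0,2,0])

```text
time_s: 15.02
eef_pos: [0.5337, -0.0126, 0.0681]
orientation: [-179.9, 0.2, 74.5]
ft_force: [-4.4, -14.2, 0.9]
finger_gap: 0.0136
finger_force: 45.0
```

```bash
python3 o.py
```

```text
15.025 pos [ 0.5337 -0.0126  0.0681] stand xy [-0.1156  0.0353] yaw [-179.93    0.22   74.55] F stand [ -0.81 -14.86] [ -4.4 -14.2   0.9] T [-2.454  0.671  0.375] gap 0.0136 45.0 j6 8.8
```

Call:
step_arm(plan=[0,0,0,0,0,1,0,0,0,0,0,0,2,0])

```text
time_s: 15.28
eef_pos: [0.5337, -0.0125, 0.0681]
orientation: [-179.9, 0.2, 72.6]
ft_force: [-4.4, -13.4, 1.6]
finger_gap: 0.0139
finger_force: 45.0
```

```bash
python3 o.py
```

```text
15.275 pos [ 0.5337 -0.0125  0.0681] stand xy [-0.1156  0.0353] yaw [-179.94    0.22   72.55] F stand [ -1.06 -14.09] [ -4.4 -13.4   1.6] T [-2.43   0.688  0.384] gap 0.0139 45.0 j6 10.8
```

Call:
step_arm(plan=[0,0,0,0,0,1,0,0,0,0,0,0,2,0])

```text
time_s: 15.52
eef_pos: [0.5336, -0.0125, 0.0681]
orientation: [-179.9, 0.2, 70.6]
ft_force: [-4.8, -14.1, 0.7]
finger_gap: 0.014
finger_force: 45.0
```

```bash
python3 o.py
```

```text
15.525 pos [ 0.5336 -0.0125  0.0681] stand xy [-0.1156  0.0353] yaw [-179.94    0.22   70.55] F stand [ -1.25 -14.83] [ -4.8 -14.1   0.7] T [-2.406  0.723  0.407] gap 0.014 45.0 j6 12.8
```

Call:
step_arm(plan=[0,0,0,0,0,1,0,0,0,0,0,0,2,0])

```text
time_s: 15.78
eef_pos: [0.5336, -0.0125, 0.0681]
orientation: [-179.9, 0.2, 68.6]
ft_force: [-4.9, -14.0, 1.6]
finger_gap: 0.0139
finger_force: 45.1
```

```bash
python3 o.py
```

```text
15.775 pos [ 0.5336 -0.0125  0.0681] stand xy [-0.1157  0.0353] yaw [-179.94    0.22   68.55] F stand [ -1.39 -14.74] [ -4.9 -14.    1.6] T [-2.361  0.779  0.409] gap 0.0139 45.1 j6 14.8
```

Call:
step_arm(plan=[0,0,0,0,0,1,0,0,0,0,0,0,2,0])

```text
time_s: 16.02
eef_pos: [0.5336, -0.0125, 0.0682]
orientation: [-180.0, 0.2, 66.6]
ft_force: [-4.1, -14.0, 0.8]
finger_gap: 0.0135
finger_force: 45.2
```

```bash
python3 o.py
```

```text
16.025 pos [ 0.5336 -0.0125  0.0682] stand xy [-0.1157  0.0353] yaw [-179.95    0.23   66.56] F stand [ -0.57 -14.58] [ -4.1 -14.    0.8] T [-2.408  0.794  0.553] gap 0.0135 45.2 j6 16.8
```

Call:
step_arm(plan=[0,0,0,0,0,1,0,0,0,0,0,0,2,0])

```text
time_s: 16.27
eef_pos: [0.5337, -0.0124, 0.0682]
orientation: [-180.0, 0.2, 64.6]
ft_force: [-4.8, -13.0, 1.7]
finger_gap: 0.0136
finger_force: 45.3
```

```bash
python3 o.py
```

```text
16.275 pos [ 0.5337 -0.0124  0.0682] stand xy [-0.1157  0.0354] yaw [-179.96    0.22   64.57] F stand [ -1.54 -13.75] [ -4.8 -13.    1.7] T [-2.301  0.733  0.586] gap 0.0136 45.3 j6 18.8
```

Call:
step_arm(plan=[0,0,0,0,0,0.5,0])

```text
time_s: 16.4
eef_pos: [0.5337, -0.0124, 0.0682]
orientation: [-180.0, 0.2, 64.1]
ft_force: [-4.2, -12.6, 1.6]
finger_gap: 0.0136
finger_force: 45.3
```

```bash
python3 o.py
```

```text
16.4 pos [ 0.5337 -0.0124  0.0682] stand xy [-0.1156  0.0355] yaw [-179.97    0.22   64.08] F stand [ -1.08 -13.22] [ -4.2 -12.6   1.6] T [-2.321  0.755  0.64 ] gap 0.0136 45.3 j6 19.3
```

Call:
step_arm(plan=[-0.0024,0.0005,0,0,0,0,0,-0.0024,0.0005,0,0,0,0,0.6,-0.0024,0.0005,0,0,0,0,0.6,-0.0024,0.0005,0,0,0,0,0.6,-0.0024,0.0005,0,0,0,0,0.6])

```text
time_s: 17.02
eef_pos: [0.5342, -0.0126, 0.0683]
orientation: [180.0, -0.0, 64.1]
ft_force: [-0.1, -0.6, -0.3]
finger_gap: 0.0491
finger_force: 0.0
```

Call:
step_arm(plan=[0,0,0,0,0,0,0.6,0,0,0,0,0,0,0.6,0,0,0,0,0,0,0.6,0,0,0,0,0,0,0.6])

```text
time_s: 17.52
eef_pos: [0.5341, -0.0128, 0.0682]
orientation: [-180.0, 0.0, 64.1]
ft_force: [-0.0, -0.8, -0.4]
finger_gap: 0.056
finger_force: 0.0
```

Call:
step_arm(plan=[0,0,-0.03,0,0,0,0.6,0,0,-0.07,0,0,0,0.6,0,0,-0.12,0,0,0,0.6,0,0,-0.16,0,0,0,0.6,0,0,-0.18,0,0,0,0.6])

```text
time_s: 18.15
eef_pos: [0.5351, -0.0129, 0.251]
orientation: [179.8, -0.1, 64.1]
ft_force: [1.1, -0.6, 0.1]
finger_gap: 0.0559
finger_force: 0.0
```

Call:
step_arm(plan=[0,-0.06,0,0,0,0,0.6,0,-0.12,0,0,0,0,0.6,0,-0.15,0,0,0,0,0.6,0,-0.15,0,0,0,0,0.6])

```text
time_s: 18.65
eef_pos: [0.3979, 0.0535, 0.2476]
orientation: [-180.0, -0.0, 64.2]
ft_force: [0.5, -0.6, -0.3]
finger_gap: 0.0557
finger_force: 0.0
```

```bash
python3 o.py
python3 - <<'E'
from workcell import *
import cv2,numpy as np
a=snapshot("scene")[230:380,200:390];t=snapshot("top")[110:280,245:435]
cv2.imwrite("pics/end.png",np.hstack([cv2.resize(x[:,:,::-1],(400,400),interpolation=cv2.INTER_CUBIC) for x in (a,t)]))
E
```

```text
18.65 pos [0.3979 0.0535 0.2476] stand xy [-0.2632  0.0667] yaw [-179.98   -0.     64.2 ] F stand [ 0.67 -0.49] [ 0.5 -0.6 -0.3] T [-0.01  -0.079  0.02 ] gap 0.0557 0.0 j6 26.1
```

View pics/end.png

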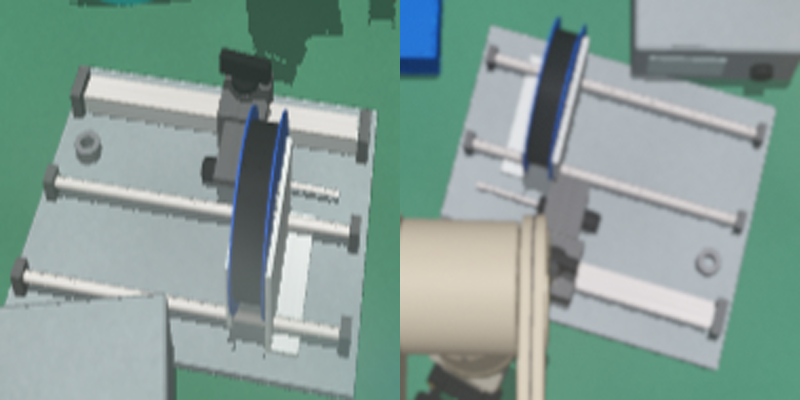

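The reel stands upright between the cheeks (about (258,215) left, (553,100) right) with the sliding cheek against it. The knob is turned past the rail line at (245,68). The screwdriver and bush are still in place.

```bash
python3 -c "
from workcell import *
print(hand_in())"
```

```text
the job is handed in; nothing more can be done
None
```

I freed the knob, slid the carriage until the reel was snug against the fixed cheek, then tightened the knob to its stop (about 0.2 N m past the torque at the stop) and handed the job in at about 19 s; no verdict came back.

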